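Incense box under the half cover

TASK

Put the purple incense box that lies on the dark wooden table away in the light wooden counter case beside it, which is partly roofed by a fixed cover: the opening is shorter than the box, so tip one end down, feed it in under the cover, then level the box inside and set it down flat on the case floor before you let go. It should end lying lengthwise in the case, right way up, wholly inside and let go. Leave the black match box and the green soap where they are.

Things in the scene. Friction and masses are not known exactly. Their poses are not given: they have to be found in the camera images.
- incense_box: purple printed carton, 170 x 60 x 50 mm (x, y, z), 0.06 to 0.13 kg, lying loose on the table; origin at the centre of its underside, x along its length, z up. Grasp it across the 60 mm width. Its long axis starts within 20 degrees of world x; its two ends are alike.
- case: fixed light-wood counter case, 231 x 166 x 86 mm (x, y, z); origin at the centre of its underside on the table, x along its length towards the covered end (the end farther from the robot), z up. Walls and floor 8 mm thick: inside 215 mm long (x -107.5 to 107.5), 150 mm wide (y -75 to 75), floor at z = 8. End wall at the open end and side walls beside the opening are 66 mm high.
- cover_edge (a point): middle of the brass-edged lip of the case's fixed darker wood cover, at its underside: x = 32.5, y = 0, z = 78 mm in the case frame, axes as the case. The cover is 8 mm thick and roofs everything from here to the far end, 70 mm above the inner floor. From here back to the inner face of the open end's wall the case is open from above, 140 mm long and 150 mm wide.
- match_box: black match box with a cream label, 120 x 50 x 40 mm, loose on the table; origin at the centre of its underside. Not to be disturbed.
- soap: green soap bar in a paper band, 53 x 78 x 25 mm, loose on the table; origin at the centre of its underside. Not to be disturbed.

How it is judged:
On the way:
1. the incense box, still held, is down level inside the case (within 12 degrees of level, its underside's centre less than 15 mm over the case floor) (contact force between the fingers and incense_box above 0.5 N and angle between incense_box's own z axis and vertical below 0.21 rad and z of incense_box in the frame of case below 0.023 m and x of incense_box in the frame of case between -0.035 and 0.035 m and y of incense_box in the frame of case between -0.05 and 0.05 m), for 0.1 s.
At the end, for the whole second after the job is handed in: the incense box lies flat and right way up on the case floor (level within 10 degrees, its underside's centre within 10 mm of the floor), wholly inside the case, lengthwise within 17 degrees of the case's length, at rest and let go; match box and soap within 30 mm of where they stood (angle between incense_box's own z axis and vertical below 0.17 rad and angle between the x axis of incense_box and the x axis of case, either way round below 0.3 rad and z of incense_box in the frame of case between 0.003 and 0.018 m and x of incense_box in the frame of case between -0.035 and 0.035 m and y of incense_box in the frame of case between -0.05 and 0.05 m and linear speed of incense_box below 0.02 m/s and contact force between the fingers and incense_box below 0.1 N and distance of each of match_box, soap from where it was at the start of the episode below 0.03 m); the robot touches nothing.
It fails at once if the match box or the soap is shifted by more than 30 mm (distance of any of match_box, soap from where it was at the start of the episode above 0.03 m).
It also fails if it takes over 40 s, if anything falls off the work surface, if the arm or the gripper's body presses on something with over 40 N, if the wrist force passes 120 N, or if a joint passes its speed limit or range.

ROBOT

A 7-joint arm with a two-finger parallel gripper is mounted at the origin on a cart in front of the work surface, level with it; the furniture and walls round the work are solid. World frame = base frame: x ahead of the robot, y to its left, z up, the work surface at z = 0. Lengths are in m, angles in rad, forces in N, time in s.
With the tool pointing down it reaches from about 0.35 to 0.9 m from the base axis. Payload 8.1 kg.
Tool frame: the origin (TCP) lies at the very end of the fingers, on their centre line; the grasp point (between the pads) lies 19 mm behind it; z points along the fingers, y is the line along which they close (so a half turn about z gives the same grasp; the last joint's range is limited). The gripper opens to 92 mm and grips with 3 to 60 N. Pads are 19 mm wide; open, the fingers measure 130 mm over their backs; the gripper's body (75 mm by 190 mm) begins 47 mm behind the grasp point.
Start: joints at [1.172, 0.434, 0.025, 1.573, -0.012, 1.134, -0.075], TCP at [0.182, -0.598, 0.227] pointing down, gripper open.
Joint ranges: [-2.62, 2.62], [-0.44, 2.09], [-1.27, 1.32], [0.08, 2.57], [-1.32, 4.46], [0.12, 2], [-2.74, 2.74]. Speed limits (rad/s): [2.22, 2.22, 3.01, 3.01, 3.14, 3.14, 3.14].

INTERFACE

Orientations are given as a rotation vector (axis times angle).
In Python, from cell import readout, cams, job gives the robot as it stands.
- The arm moves only by the tool drive_tool, never from a script. Its argument "commands" is a list of rows, each a list of 3 entries, a list of its own where there are three numbers: the turn, a rotation vector about the tool's x, y, z in rad, then the shift along the tool's x, y, z in cm, then the gripper's target within -1 to 1 (fully open at 1, half-way at 0, shut at -1). A call has 1 to 20 rows; each row is the pose to reach, as a shift and turn from the pose commanded when the call began, along the tool's axes at that moment; what a row does not reach only later rows make up. A row lasts 1/12 s, in which the tool goes at most 41.7 mm and 7.16 degrees, less where a joint would pass 70% of its speed; a pose out of reach is approached as far as the arm can. A call with a gripper value outside its range is refused whole. The fingers move at their own pace and stop on an object; "newtons" is the grip in N (left out, the last holds). Time passes only in rows, so rows that repeat a pose let the fingers close. It gives the time, the measured TCP pose, the force, the opening and the grip force at its end, in the units of the state.
- readout.observe(): the state, without advancing time (a new reading comes with each control period).
- cams.get_image(name): name is "scene" or "top" or "wrist"; returns the picture (400x640x3 uint8, blue, green, red); there is no depth.
- cams.camera_info(name): a dict with "camera_matrix" (3x3 intrinsics, pixels), "R" (3x3) and "t" (3): a world point X has camera coordinates R X + t. Camera axes: x right, y down, z forward; pixel columns grow to the right and rows downward; lengths in m; the calibration is good to about 2 mm. A picture is of the moment at which its call begins: read the wrist's pose just before it. camera_info takes no time and is no camera call; for the wrist camera it gives the pose at the moment of the call.
- job.sign_off(): hands the job in; it is judged then, once.
The state is a dict: "clock": time; "joints": joint angles; "dq": joint speeds; "joint_efforts": joint torques, N m; "position": TCP position; "ee_rot": TCP orientation; "force": force on the tool from outside, world axes, zero at the start; "ft_torque": the same for the moment, N m; "width": opening from 0.0 (shut) to 1.0 (fully open); "gripper_force": force on a finger pad.
Only numpy, scipy, OpenCV 4.12 (cv2) and the standard library are available. Lean on these libraries where they do the work, as an engineer would, in place of code of your own. Each camera call takes 0.05 s, during which the arm holds its last target. There are 200 camera calls.

## Working session

There is one attempt and no reset: what is moved stays moved. The work goes in short steps, Python scripts to look and compute and a tool call to move; the robot and the scene stay as the last step left them, time stands still between calls to the robot, and variables do not carry over. Pictures are saved under pics/ and viewed, at most 10 in all, crops included, and the job is handed in when it is done.

Besides the shell and the picture viewer there is one more tool, called after "Request:" by a JSON object that holds its "op" and its "data". drive_tool: Moves the arm, as the interface text tells. Its arguments: {"type":"object","properties":{"commands":{"type":"array"},"newtons":{"type":"number"}},"required":["commands"]}

```bash
mkdir -p pics; python3 - <<'E'
from cell import readout,cams
import cv2,numpy as np
s=readout.observe();print({k:np.round(v,3) for k,v in s.items()})
for n in("top","scene"):
    cv2.imwrite(f"pics/{n}0.png",cams.get_image(n));i=cams.camera_info(n);print(n,{k:np.round(v,3).tolist() for k,v in i.items()})
E
```

```text
{'clock': np.float64(0.0), 'joints': array([ 1.172,  0.435,  0.025,  1.574, -0.012,  1.134, -0.075]), 'dq': array([ 0.001, -0.001,  0.002,  0.   , -0.   ,  0.   , -0.   ]), 'joint_efforts': array([ 2.0000e-03, -6.6785e+01,  9.8500e-01, -3.1446e+01, -6.1000e-02,
        4.3000e-02,  0.0000e+00]), 'position': array([ 0.182, -0.597,  0.226]), 'ee_rot': array([-3.106e+00, -4.630e-01,  1.000e-03]), 'force': array([ 0.03 , -0.676,  0.136]), 'ft_torque': array([-0.006,  0.029,  0.042]), 'gripper_force': np.float64(0.0), 'width': np.float64(1.002)}
top {'camera_matrix': [[376.542, 0.0, 315.836], [0.0, 376.542, 200.228], [0.0, 0.0, 1.0]], 'R': [[-0.137, -0.991, -0.002], [-0.964, 0.134, -0.228], [0.226, -0.03, -0.974]], 't': [0.11, 0.552, 0.825]}
scene {'camera_matrix': [[444.733, 0.0, 316.367], [0.0, 444.733, 195.983], [0.0, 0.0, 1.0]], 'R': [[-0.754, -0.657, -0.004], [-0.276, 0.323, -0.905], [0.597, -0.681, -0.425]], 't': [0.456, 0.211, 0.814]}
```

View pics/top0.png

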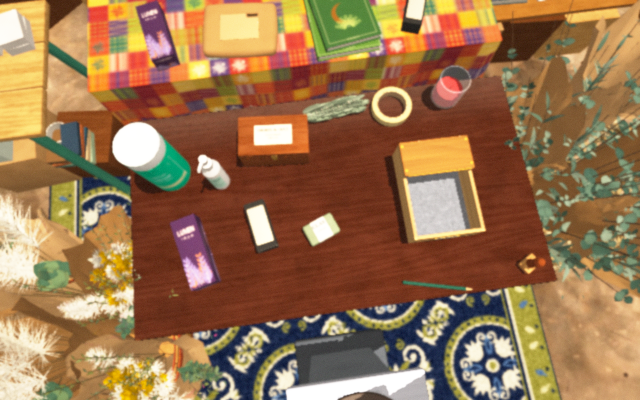

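View pics/scene0.png

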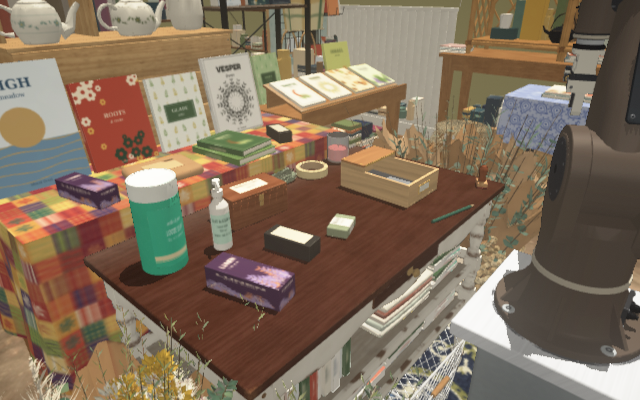

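The top view shows the loose purple box at about (195,250). A lookalike sits on the cloth at (158,33), the match box is at (260,226), the soap at (321,229), and the case at (440,190) with its cover at the far end. I'll enlarge the box and case to read their corners.

```bash
python3 - <<'E'
import cv2,numpy as np
im=cv2.imread("pics/top0.png")
a=cv2.resize(im[205:300,160:230],None,fx=5,fy=5,interpolation=cv2.INTER_CUBIC)
b=cv2.resize(im[130:250,385:495],None,fx=4,fy=4,interpolation=cv2.INTER_CUBIC)
c=np.zeros((480,800,3),np.uint8);c[:475,:350]=a;c[:480,360:800]=b
cv2.imwrite("pics/crop.png",c)
E
```

```text
(no output)
```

View pics/crop.png

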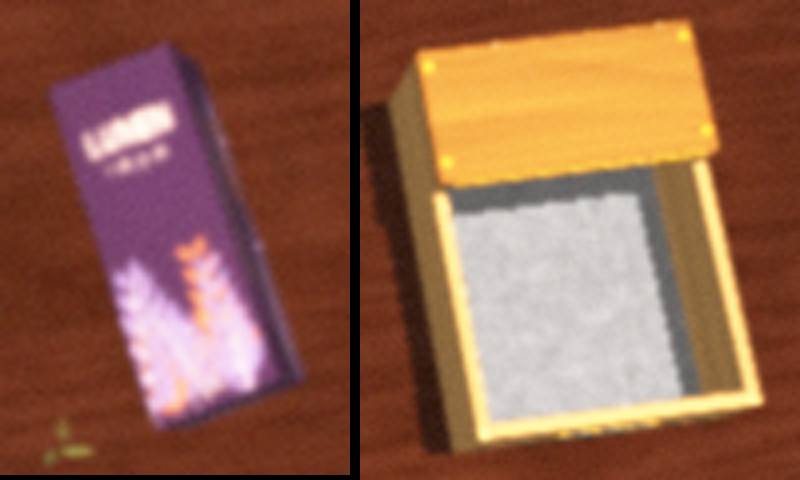

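```bash
cat > h.py <<'E'
from cell import readout,cams
import cv2,numpy as np
from scipy.spatial.transform import Rotation as Ro
def ray(n,px,z,i=None):
    i=i or cams.camera_info(n);R=np.array(i["R"]);t=np.array(i["t"]);K=np.array(i["camera_matrix"])
    c=-R.T@t;d=(R.T@np.linalg.inv(K)@np.c_[np.array(px,float),np.ones(len(px))].T).T
    return c+d*((z-c[2])/d[:,2])[:,None]
E
python3 - <<'E'
from h import *
b=np.array([(52,92),(170,44),(272,388),(158,428)])/5+[160,205]-.4
P=ray("top",b,.05)[:,:2];print(P,P.mean(0))
print([np.linalg.norm(P[i]-P[i-1]).round(4) for i in range(4)],np.degrees(np.arctan2(*(P[0]-P[3])[::-1])),np.degrees(np.arctan2(*(P[1]-P[2])[::-1])))
f=lambda q:np.array(q)/4+[385-90,130]-.4
C=ray("top",f([(417,50),(690,20),(718,150),(443,187)]),.086)[:,:2]
D=ray("top",f([(478,440),(762,403)]),.066)[:,:2]
print(C,D)
print([np.linalg.norm(C[i]-C[i-1]).round(4) for i in range(4)],np.linalg.norm(D[0]-D[1]))
ctr=(C[0]+C[1]+D.sum(0))/4;ax=(C[0]+C[1]-D.sum(0))/2
print(ctr,np.linalg.norm(ax),np.degrees(np.arctan2(ax[1],ax[0])))
E
```

```text
[[0.55774683 0.38155433]
 [0.57321196 0.32475602]
 [0.40676829 0.28883817]
 [0.3961374  0.34151188]] [0.48346612 0.3341651 ]
[np.float64(0.1665), np.float64(0.0589), np.float64(0.1703), np.float64(0.0537)] 13.916088504643938 12.177454381076114
[[ 0.6704658  -0.18212331]
 [ 0.66676179 -0.34750283]
 [ 0.58469593 -0.34516617]
 [ 0.58465753 -0.18122578]] [[ 0.4383628  -0.17793281]
 [ 0.43688291 -0.34438043]]
[np.float64(0.0858), np.float64(0.1654), np.float64(0.0821), np.float64(0.1639)] 0.166454198900435
[ 0.55311832 -0.26298485] 0.23101988019614414 -0.906884064232231
```

```bash
cat > plan.py <<'E'
import numpy as np
from scipy.sparse import coo_matrix
from scipy.sparse.csgraph import minimum_spanning_tree,breadth_first_order
O=[(-115.5,-107.5,0,66),(107.5,115.5,0,86),(32.5,115.5,78,86),(-300,300,-50,8),(-500,-115.5,-50,0)]
OB=O+[(-115.5,32.5,0,66)]
def rect(x0,x1,z0,z1,n=16):
    u=np.linspace(0,1,n);X=x0+(x1-x0)*u;Z=z0+(z1-z0)*u
    return np.r_[np.c_[X,0*X+z0],np.c_[X,0*X+z1],np.c_[0*Z+x0,Z],np.c_[0*Z+x1,Z]]
def sd(P,obs):
    d=1e3
    for a,b,c,e in obs:
        dx=np.maximum(a-P[...,0],P[...,0]-b);dz=np.maximum(c-P[...,1],P[...,1]-e)
        d=np.minimum(d,np.hypot(np.maximum(dx,0),np.maximum(dz,0))+np.minimum(np.maximum(dx,dz),0))
    return d.min(-1)
rot=lambda P,t:np.c_[P[:,0]*np.cos(t)+P[:,1]*np.sin(t),-P[:,0]*np.sin(t)+P[:,1]*np.cos(t)] # front down by t
xs=np.arange(-110,21,5.);zs=np.arange(10,200,3.);ts=np.radians(np.arange(0,47,2.5))
X,Z=np.meshgrid(xs,zs,indexing='ij')
def run(g,h,al):  # grasp at (g,h) on box; tool leans back by al rel. to box normal
    C=[]
    for t in ts:
        sh=np.stack([X,Z],-1)[:,:,None]
        B=rot(rect(-85,85,0,50,30),t)
        tool=lambda r:rot(rot(r,-al)+[g,h],t)
        c=sd(sh+B,O);c=np.minimum(c,sd(sh+tool(rect(-11,11,-19,47)),O))
        c=np.minimum(c,sd(sh+tool(rect(-37.5,37.5,47,170)),OB)-2);C.append(c)
    C=np.stack(C,2);C[:,zs<20,0]=np.where(C[:,zs<20,0]>1.5,12,C[:,zs<20,0]) # end on floor
    idx=np.arange(C.size).reshape(C.shape);I=[];J=[]
    for ax in range(3):
        a=np.moveaxis(idx,ax,0);I.append(a[:-1].ravel());J.append(a[1:].ravel())
    I=np.concatenate(I);J=np.concatenate(J);c=C.ravel();w=100-np.minimum(np.minimum(c[I],c[J]),12)+.0
    w+=1e-4*np.random.rand(len(w));T=minimum_spanning_tree(coo_matrix((w,(I,J)),shape=(C.size,)*2).tocsr())
    s=idx[np.argmin(abs(xs+40)),-1,8];gl=idx[np.argmin(abs(xs+10)),0,0]
    o,p=breadth_first_order(T,s,directed=False);path=[gl]
    while path[-1]!=s:path.append(p[path[-1]])
    path=path[::-1];return c[path].min(),[(*np.array((xs[a],zs[b],np.degrees(ts[d]))),round(c[k],1)) for k in path for a,b,d in [np.unravel_index(k,C.shape)]]
if __name__=="__main__":
    for g in(0,-20,-35):
        for h in(30,36):
            print(g,h,[(a,round(run(g,h,np.radians(a))[0],1)) for a in(0,10,20,30)])
    m,p=run(-20,32,np.radians(20));print([q for q in p if q[3]<12][::2])
E
python3 plan.py
```

```text
0 30 [(0, np.float64(2.1)), (10, np.float64(2.1)), (20, np.float64(2.1)), (30, np.float64(-6.0))]
0 36 [(0, np.float64(2.1)), (10, np.float64(2.1)), (20, np.float64(2.1)), (30, np.float64(-0.0))]
-20 30 [(0, np.float64(2.1)), (10, np.float64(2.1)), (20, np.float64(2.1)), (30, np.float64(-6.0))]
-20 36 [(0, np.float64(2.1)), (10, np.float64(2.1)), (20, np.float64(2.1)), (30, np.float64(-0.0))]
-35 30 [(0, np.float64(2.1)), (10, np.float64(2.1)), (20, np.float64(2.1)), (30, np.float64(-6.0))]
-35 36 [(0, np.float64(2.1)), (10, np.float64(2.1)), (20, np.float64(2.1)), (30, np.float64(-0.0))]
[(np.float64(-75.0), np.float64(61.0), np.float64(27.5), np.float64(10.6)), (np.float64(-65.0), np.float64(58.0), np.float64(27.5), np.float64(10.8)), (np.float64(-65.0), np.float64(55.0), np.float64(25.0), np.float64(8.0)), (np.float64(-55.0), np.float64(55.0), np.float64(25.0), np.float64(8.1)), (np.float64(-55.0), np.float64(52.0), np.float64(22.5), np.float64(7.4)), (np.float64(-50.0), np.float64(49.0), np.float64(22.5), np.float64(6.6)), (np.float64(-45.0), np.float64(46.0), np.float64(22.5), n
[... 373 characters left out ...]
loat64(3.4)), (np.float64(-20.0), np.float64(34.0), np.float64(14.999999999999998), np.float64(4.0)), (np.float64(-20.0), np.float64(31.0), np.float64(12.5), np.float64(4.5)), (np.float64(-15.0), np.float64(31.0), np.float64(10.0), np.float64(4.6)), (np.float64(-10.0), np.float64(28.0), np.float64(10.0), np.float64(5.2)), (np.float64(-10.0), np.float64(25.0), np.float64(7.499999999999999), np.float64(5.9)), (np.float64(-15.0), np.float64(25.0), np.float64(5.0), np.float64(7.0)), (np.float64(-10.0), np.float64(22.0), np.float64(5.0), np.float64(6.6)), (np.float64(-10.0), np.float64(19.0), np.float64(2.5), np.float64(7.3)), (np.float64(0.0), np.float64(19.0), np.float64(2.5), np.float64(7.3))]
```

```bash
cat >> h.py <<'E'
def toolR(yaw,lean): # fingers lean so that the tool's top goes back by `lean`(deg) along heading yaw
    a=np.radians(lean);p=np.radians(yaw);z=np.array([np.sin(a)*np.cos(p),np.sin(a)*np.sin(p),-np.cos(a)])
    y=np.array([-np.sin(p),np.cos(p),0]);R0=Ro.from_rotvec(readout.observe()["ee_rot"]).as_matrix()
    if y@R0[:,1]<0:y=-y
    return np.c_[np.cross(y,z),y,z]
def rows(targets): # [(pos,R)] -> turn, shift(cm) from present pose
    s=readout.observe();p=np.array(s["position"]);R0=Ro.from_rotvec(s["ee_rot"]).as_matrix()
    for q,R in targets:
        print(np.round(Ro.from_matrix(R0.T@R).as_rotvec(),3).tolist(),np.round(R0.T@(np.array(q)-p)*100,2).tolist())
E
python3 - <<'E'
from h import *
print(readout.observe()["clock"]);print(Ro.from_rotvec(readout.observe()["ee_rot"]).as_matrix().round(2))
yaw=13.2;c=np.array([.483,.333,0]);u=np.array([np.cos(np.radians(yaw)),np.sin(np.radians(yaw)),0]);R=toolR(yaw,12)
gp=c-.015*u+[0,0,.034]; tcp=gp+.019*R[:,2];print(tcp,R.round(2))
rows([((.45,-.1,.26),toolR(0,0)),(tcp-.16*R[:,2],R),(tcp,R)])
for n,px in(("canister",[(180,187),(140,132)]),("spray",[(222,188)])):print(n,ray("top",px,0.))
E
```

```text
0.1
[[ 0.96  0.29 -0.  ]
 [ 0.29 -0.96  0.  ]
 [-0.   -0.   -1.  ]]
[0.47224227 0.3304768  0.0154152 ] [[ 0.95  0.23  0.2 ]
 [ 0.22 -0.97  0.05]
 [ 0.21 -0.   -0.98]]
[-0.001, 0.0, 0.296] [40.13, -39.78, -3.35]
[-0.008, 0.21, 0.065] [51.49, -80.51, 5.52]
[-0.008, 0.21, 0.065] [54.81, -80.27, 21.17]
canister [[0.65884375 0.3699387  0.        ]
 [0.82451534 0.46650936 0.        ]]
spray [[0.64141894 0.26377251 0.        ]]
```

Request:
{"op": "drive_tool", "data": {"commands": [[[0,0,0.296],[40.1,-39.8,-3.3],1],[[0,0,0.296],[40.1,-39.8,-3.3],1],[[0,0,0.296],[40.1,-39.8,-3.3],1],[[0,0,0.296],[40.1,-39.8,-3.3],1],[[0,0,0.296],[40.1,-39.8,-3.3],1],[[0,0,0.296],[40.1,-39.8,-3.3],1],[[0,0,0.296],[40.1,-39.8,-3.3],1],[[0,0,0.296],[40.1,-39.8,-3.3],1],[[0,0,0.296],[40.1,-39.8,-3.3],1],[[0,0,0.296],[40.1,-39.8,-3.3],1],[[0,0,0.296],[40.1,-39.8,-3.3],1],[[0,0,0.296],[40.1,-39.8,-3.3],1],[[0,0,0.296],[40.1,-39.8,-3.3],1],[[0,0,0.296],[40.1,-39.8,-3.3],1]]}}

```text
clock: 1.27
position: [0.4512, -0.0957, 0.26]
ee_rot: [-3.14, -0.006, -0.002]
force: [0.2, -0.1, 0.3]
width: 1.001
gripper_force: 0.0
```

```bash
cat > grasp.py <<'E'
from h import *
yaw=13.2;c=np.array([.483,.333,0]);u=np.array([np.cos(np.radians(yaw)),np.sin(np.radians(yaw)),0]);R=toolR(yaw,12)
gp=c-.015*u+[0,0,.034]; tcp=gp+.019*R[:,2]
s=readout.observe();print(s["clock"],s["position"],s["joints"])
rows([(tcp-.14*R[:,2],R),(tcp,R)])
E
python3 grasp.py
```

```text
1.2667 [ 0.45123126 -0.09566218  0.26003616] [ 0.34161227  0.15693851 -0.28189413  1.88515434  0.04718553  1.10511412
 -1.52515826]
[0.023, 0.207, -0.226] [-0.58, -41.94, 10.82]
[0.023, 0.207, -0.226] [2.24, -42.57, 24.52]
```

Request:
{"op": "drive_tool", "data": {"commands": [[[0.023,0.207,-0.226],[-0.6,-41.9,10.8],1],[[0.023,0.207,-0.226],[-0.6,-41.9,10.8],1],[[0.023,0.207,-0.226],[-0.6,-41.9,10.8],1],[[0.023,0.207,-0.226],[-0.6,-41.9,10.8],1],[[0.023,0.207,-0.226],[-0.6,-41.9,10.8],1],[[0.023,0.207,-0.226],[-0.6,-41.9,10.8],1],[[0.023,0.207,-0.226],[-0.6,-41.9,10.8],1],[[0.023,0.207,-0.226],[-0.6,-41.9,10.8],1],[[0.023,0.207,-0.226],[-0.6,-41.9,10.8],1],[[0.023,0.207,-0.226],[-0.6,-41.9,10.8],1],[[0.023,0.207,-0.226],[-0.6,-41.9,10.8],1],[[0.023,0.207,-0.226],[-0.6,-41.9,10.8],1],[[0.023,0.207,-0.226],[-0.6,-41.9,10.8],1],[[0.023,0.207,-0.226],[-0.6,-41.9,10.8],1]]}}

```text
clock: 2.43
position: [0.4439, 0.3175, 0.1514]
ee_rot: [-3.084, -0.35, -0.321]
force: [0.5, -0.1, 0.6]
width: 1.002
gripper_force: 0.0
```

```bash
python3 grasp.py; python3 -c "
from h import *
cv2.imwrite('pics/w1.png',cams.get_image('wrist'))
import json;i=cams.camera_info('wrist');json.dump({k:np.array(v).tolist() for k,v in i.items()},open('w1.json','w'))"
```

```text
2.4333 [0.44387069 0.31752623 0.15142145] [-0.3793246   0.3445594  -0.52092468  1.99623658  0.44997729  0.72436559
 -2.5272265 ]
[0.003, 0.002, -0.004] [0.16, -0.61, -0.06]
[0.003, 0.002, -0.004] [0.19, -0.65, 13.94]
```

View pics/w1.png

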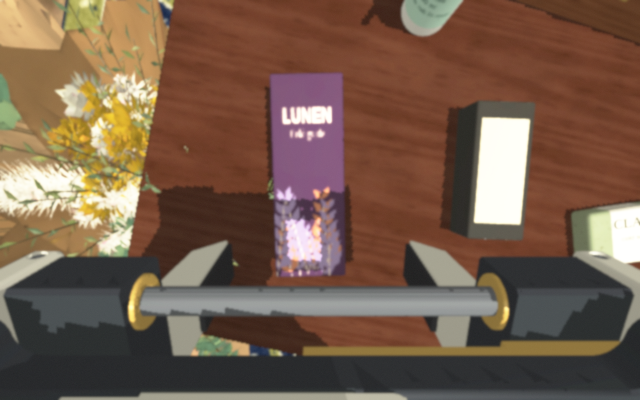

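The wrist view shows the purple top face with corners at about (270,73), (342,73), (345,275) and (273,276), nicely between the fingers. I'll check its pose from these.

```bash
python3 - <<'E'
from h import *
import json
i=json.load(open('w1.json'));im=cv2.imread('pics/w1.png')
P=ray(0,[(270,73),(342,73),(345.5,275.5),(273,275.5)],.05,i)[:,:2];print(P.round(4),P.mean(0),[np.linalg.norm(P[k]-P[k-1]).round(4) for k in range(4)],[np.degrees(np.arctan2(*(P[a]-P[b])[::-1])) for a,b in((0,3),(1,2))])
E
```

```text
[[0.5603 0.3846]
 [0.5733 0.3274]
 [0.4096 0.2859]
 [0.3957 0.3467]] [0.48473099 0.33616808] [np.float64(0.1689), np.float64(0.0587), np.float64(0.1689), np.float64(0.0624)] [np.float64(12.959797061672264), np.float64(14.207232980131613)]
```

Request:
{"op": "drive_tool", "data": {"commands": [[[0,0,-0.009],[0.35,-0.8,4],1],[[0,0,-0.009],[0.35,-0.8,7],1],[[0,0,-0.009],[0.35,-0.8,10],1],[[0,0,-0.009],[0.35,-0.8,12],1],[[0,0,-0.009],[0.35,-0.8,13.9],1],[[0,0,-0.009],[0.35,-0.8,13.9],1],[[0,0,-0.009],[0.35,-0.8,13.9],1],[[0,0,-0.009],[0.35,-0.8,13.9],-1],[[0,0,-0.009],[0.35,-0.8,13.9],-1],[[0,0,-0.009],[0.35,-0.8,13.9],-1],[[0,0,-0.009],[0.35,-0.8,13.9],-1],[[0,0,-0.009],[0.35,-0.8,13.9],-1],[[0,0,-0.009],[0.35,-0.8,13.9],-1],[[0,0,-0.009],[0.35,-0.8,13.9],-1],[[0,0,-0.009],[0.35,-0.8,13.9],-1],[[0,0,-0.009],[0.35,-0.8,13.9],-1]], "newtons": 25}}

```text
clock: 3.82
position: [0.4736, 0.3337, 0.017]
ee_rot: [-3.081, -0.365, -0.323]
force: [-1.1, -1.4, 6.5]
width: 0.654
gripper_force: 25.0
```

```bash
python3 - <<'E'
from h import *
import json
s=readout.observe();R=Ro.from_rotvec(s["ee_rot"]).as_matrix();print(R.round(3),s["joints"])
# box in tool frame, assuming measured pose on the table
a=np.radians(13.4);u=np.array([np.cos(a),np.sin(a),0]);B=np.c_[u,[-u[1],u[0],0],[0,0,1]]
Rtb=R.T@B;ptb=R.T@(np.array([.4842,.335,0])-s["position"]);print(ptb*1000,Ro.from_matrix(Rtb).as_rotvec())
# width closing centres box laterally and aligns it: keep y=0 and rotation purely about tool y (+pi flip)
json.dump({"R":Rtb.tolist(),"p":ptb.tolist()},open("tb.json","w"))
E
```

```text
[[ 0.951  0.233  0.202]
 [ 0.229 -0.972  0.046]
 [ 0.207  0.003 -0.978]] [-0.55745147  0.56732769 -0.29406346  2.04529036  0.65204355  0.45227703
 -2.70636957]
[ 6.84615222  1.12522714 18.82297486] [-3.12217571e+00 -2.58492748e-03 -3.26784699e-01]
```

```bash
cat > ins.py <<'E'
from h import *
import json
CP=np.array([.553,-.263,0]);CY=-0.9
def target(x,z,th,y=0): # mm,deg in case frame -> tcp pose
    tb=json.load(open("tb.json"));a=np.radians(CY)
    B=(Ro.from_euler('z',CY,degrees=True)*Ro.from_euler('y',th,degrees=True)).as_matrix()
    lean=tb.get("lean",11.96)
    R=toolR(CY,lean-th)
    p=CP+Ro.from_euler('z',CY,degrees=True).apply(np.array([x,y,z])/1000)
    return p-R@np.array([tb["p"][0],0,tb["p"][2]]),R
E
python3 - <<'E'
from plan import *
for x in np.arange(-90,-5,8):
    best=max((min(sd((rot(rect(-85,85,0,50,40),t)+[x,z])[None],O)[0],9),-z*0,z,np.degrees(t)) for z in np.arange(10,110,1.) for t in np.radians(np.arange(0,36,1.)) if z+85*np.sin(t)>=0)
    print(x,[round(float(v),1) for v in best])
from ins import *
rows([((.46,.30,.24),toolR(0,0)),((.46,.0,.26),toolR(0,0)),target(-110,150,30)])
E
```

```text
-90 [9.0, -0.0, 109.0, 35.0]
-82 [9.0, -0.0, 109.0, 35.0]
-74 [9.0, -0.0, 109.0, 35.0]
-66 [9.0, -0.0, 109.0, 34.0]
-58 [9.0, -0.0, 109.0, 12.0]
-50 [9.0, -0.0, 109.0, 9.0]
-42 [9.0, -0.0, 109.0, 9.0]
-34 [9.0, -0.0, 109.0, 9.0]
-26 [9.0, -0.0, 109.0, 9.0]
-18 [9.0, -0.0, 109.0, 9.0]
-10 [9.0, -0.0, 109.0, 9.0]
[-0.022, -0.208, 0.235] [2.55, 3.01, -22.25]
[-0.022, -0.208, 0.235] [-3.89, 32.19, -25.58]
[0.016, -0.521, 0.253] [-13.41, 57.16, -18.33]
```

Request:
{"op": "drive_tool", "data": {"commands": [[[0,0,0],[0.4,0,-2],-1],[[0,0,0],[1.2,0,-5.5],-1],[[0,0,0],[2,0,-9.5],-1],[[-0.022,-0.208,0.235],[2.5,3,-22],-1],[[-0.022,-0.208,0.235],[2.5,3,-22],-1],[[-0.022,-0.208,0.235],[2.5,3,-22],-1],[[-0.022,-0.208,0.235],[2.5,3,-22],-1],[[-0.022,-0.208,0.235],[-4,32,-25.5],-1],[[-0.022,-0.208,0.235],[-4,32,-25.5],-1],[[-0.022,-0.208,0.235],[-4,32,-25.5],-1],[[-0.022,-0.208,0.235],[-4,32,-25.5],-1],[[-0.022,-0.208,0.235],[-4,32,-25.5],-1],[[-0.022,-0.208,0.235],[-4,32,-25.5],-1],[[-0.022,-0.208,0.235],[-4,32,-25.5],-1],[[-0.022,-0.208,0.235],[-4,32,-25.5],-1],[[-0.022,-0.208,0.235],[-4,32,-25.5],-1],[[-0.022,-0.208,0.235],[-4,32,-25.5],-1],[[-0.022,-0.208,0.235],[-4,32,-25.5],-1]]}}

```text
clock: 5.32
position: [0.4585, 0.0029, 0.2583]
ee_rot: [-3.141, -0.002, 0.002]
force: [0.2, 0.6, -0.8]
width: 0.655
gripper_force: 25.0
```

```bash
python3 - <<'E'
from plan import *
for x in np.arange(-98,-5,8):
    best=max((min(sd((rot(rect(-85,85,0,50,40),t)+[x,z])[None],O)[0],9),z,np.degrees(t)) for z in np.arange(10,90,.5) for t in np.radians(np.arange(0,36,1.)) if rot(np.array([[85,50.]]),t)[0,1]+z<78 )
    print(x,[round(float(v),1) for v in best])
from ins import *
print(readout.observe()["joints"])
rows([target(-125,150,30)])
E
```

```text
-98 [9.0, 85.5, 35.0]
-90 [9.0, 85.5, 35.0]
-82 [9.0, 85.5, 35.0]
-74 [9.0, 82.0, 35.0]
-66 [9.0, 75.0, 35.0]
-58 [9.0, 69.5, 35.0]
-50 [8.3, 51.0, 24.0]
-42 [6.8, 47.0, 22.0]
-34 [5.5, 44.0, 21.0]
-26 [4.4, 41.5, 20.0]
-18 [6.1, 30.5, 11.0]
-10 [9.0, 20.0, 2.0]
[ 0.19825659  0.16260653 -0.36561327  1.8870548   0.06431541  1.10427823
 -1.76132618]
[0.002, -0.314, 0.017] [-3.14, 26.39, 8.82]
```

Request:
{"op": "drive_tool", "data": {"commands": [[[0,-0.1,0],[-3.1,10,0],-1],[[0,-0.314,0.017],[-3.1,26.4,0],-1],[[0,-0.314,0.017],[-3.1,26.4,2],-1],[[0,-0.314,0.017],[-3.1,26.4,4],-1],[[0,-0.314,0.017],[-3.1,26.4,8.8],-1],[[0,-0.314,0.017],[-3.1,26.4,8.8],-1],[[0,-0.314,0.017],[-3.1,26.4,8.8],-1],[[0,-0.314,0.017],[-3.1,26.4,8.8],-1],[[0,-0.314,0.017],[-3.1,26.4,8.8],-1],[[0,-0.314,0.017],[-3.1,26.4,8.8],-1],[[0,-0.314,0.017],[-3.1,26.4,8.8],-1],[[0,-0.314,0.017],[-3.1,26.4,8.8],-1]]}}

```text
clock: 6.32
position: [0.4287, -0.2607, 0.1713]
ee_rot: [3.103, -0.022, -0.49]
force: [-0.1, -0.1, -2.7]
width: 0.652
gripper_force: 25.0
```

```bash
python3 - <<'E'
from ins import *
print(readout.observe()["joints"])
rows([target(-125,150,30),target(-66,60,27)])
t,s=cams.get_image("top"),cams.get_image("wrist")
im=np.zeros((400,800,3),np.uint8);im[:,:400]=cv2.resize(t[100:300,330:530],None,fx=2,fy=2,interpolation=cv2.INTER_CUBIC);im[:,400:]=s[:,120:520]
cv2.imwrite("pics/c2.png",im);cv2.imwrite("pics/w2.png",s)
E
```

```text
[ 0.49071533  0.47641065 -0.18580141  1.70699488  0.18615247  1.27190181
 -1.35522119]
[0.003, -0.002, 0.001] [-0.09, 0.03, 0.16]
[0.003, 0.051, 0.001] [8.2, 0.02, 6.94]
```

View pics/c2.png

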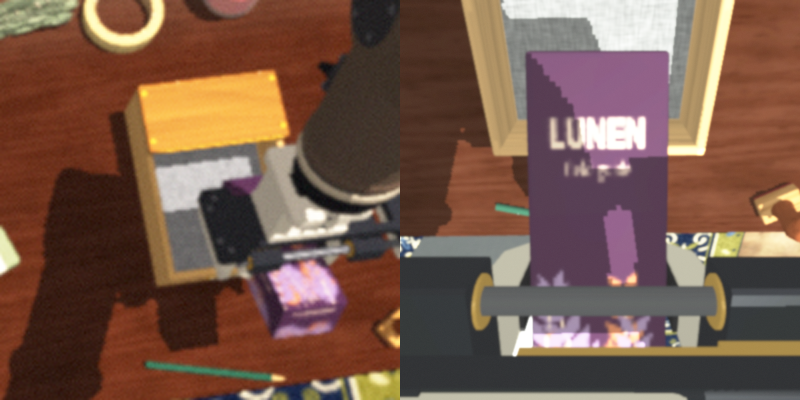

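The wrist view shows the box's front-top edge at about (247–388, 51), with the case rim's near edge behind it. I'll compare that with where the in-hand pose predicts the edge.

```bash
python3 - <<'E'
from ins import *
i=cams.camera_info("wrist");s=readout.observe();R=Ro.from_rotvec(s["ee_rot"]).as_matrix();p=np.array(s["position"])
tb=json.load(open("tb.json"))
def pr(X):
    c=np.array(i["R"])@X+i["t"];q=np.array(i["camera_matrix"])@c;return (q[:2]/q[2]).round(1)
for lean in(9,12,15):
    a=np.radians(lean);xb=np.array([np.cos(a),0,np.sin(a)]);zb=np.array([np.sin(a),0,-np.cos(a)])
    print(lean,[pr(p+R@(np.array([tb["p"][0],0,tb["p"][2]])+.085*xb+.05*zb+np.array([0,y,0]))) for y in(.03,-.03)])
Rz=Ro.from_euler('z',CY,degrees=True)
for c in([-115.5,83,66],[-115.5,-83,66],[32.5,75,78],[32.5,-75,78],[-107.5,75,66],[-107.5,-75,66]):print(c,pr(CP+Rz.apply(np.array(c)/1000)))
E
```

```text
9 [array([395.4,  52.4]), array([244.3,  52.5])]
12 [array([393. ,  49.6]), array([246.6,  49.7])]
15 [array([390.7,  47.6]), array([248.8,  47.8])]
[-115.5, 83, 66] [212.9 155.7]
[-115.5, -83, 66] [424.  155.5]
[32.5, 75, 78] [ 167.2 -104.9]
[32.5, -75, 78] [ 470.1 -104.9]
[-107.5, 75, 66] [221.4 146.3]
[-107.5, -75, 66] [415.6 146.1]
```

```bash
python3 - <<'E'
from ins import *
W=[(-90,86,31),(-66,62,28),(-50,51.5,24.3),(-42,47.5,22.3)]
from plan import rot,rect,sd,O
for x,z,t in W:print(round(sd((rot(rect(-85,85,0,50,40),np.radians(t))+[x,z])[None],O)[0],1))
rows([target(*w) for w in W])
E
```

```text
23.9
10.4
8.2
6.7
[0.003, -0.019, -0.0] [5.28, -0.04, 5.14]
[0.003, 0.033, -0.0] [8.2, -0.05, 6.72]
[0.003, 0.098, -0.0] [9.93, -0.05, 7.28]
[0.003, 0.133, 0.0] [10.75, -0.05, 7.44]
```

Request:
{"op": "drive_tool", "data": {"commands": [[[0,-0.01,0],[2,0,2],-1],[[0,-0.019,0],[4,0,4],-1],[[0,-0.019,0],[5.3,0,5.1],-1],[[0,0.007,0],[6.75,0,5.9],-1],[[0,0.033,0],[8.2,0,6.7],-1],[[0,0.066,0],[9.1,0,7],-1],[[0,0.098,0],[9.95,0,7.28],-1],[[0,0.115,0],[10.35,0,7.36],-1],[[0,0.133,0],[10.75,0,7.44],-1],[[0,0.133,0],[10.75,0,7.44],-1],[[0,0.133,0],[10.75,0,7.44],-1],[[0,0.133,0],[10.75,0,7.44],-1]]}}

```text
clock: 7.42
position: [0.5067, -0.264, 0.0669]
ee_rot: [3.127, -0.027, -0.285]
force: [-0.5, 0.0, -1.7]
width: 0.649
gripper_force: 25.0
```

```bash
python3 - <<'E'
from ins import *
W=[(-42,47.5,22.3),(-34,44,21),(-26,41.5,20),(-22,36.5,15.8),(-18,31,11.2),(-14,25,6.5),(-10,20,2),(-10,14,0),(-10,8,0)]
from plan import rot,rect,sd,O
for x,z,t in W:print(round(sd((rot(rect(-85,85,0,50,40),np.radians(t))+[x,z])[None],O)[0],1))
s=readout.observe();print(s["position"],s["force"],s["ft_torque"],s["joints"])
rows([target(*w) for w in W])
t=cams.get_image("scene");w=cams.get_image("wrist")
im=np.zeros((400,800,3),np.uint8);im[:,:480]=cv2.resize(t[110:235,310:460],(480,400),interpolation=cv2.INTER_CUBIC);im[:,480:]=w[:,160:480]
cv2.imwrite("pics/c3.png",im)
E
```

```text
6.7
5.5
4.4
3.7
6.0
7.4
9.0
6.0
0.0
[ 0.50665969 -0.26400618  0.066883  ] [-0.45400635  0.00182355 -1.71147442] [ 0.08251334 -0.21926222  0.01294006] [ 0.47737883  0.6246002  -0.19497542  1.7108309   0.20050059  0.99973231
 -1.40363366]
[0.003, 0.001, -0.002] [0.09, -0.17, -0.05]
[0.003, 0.024, -0.002] [0.9, -0.18, 0.16]
[0.003, 0.042, -0.002] [1.69, -0.18, 0.28]
[0.003, 0.115, -0.002] [2.05, -0.18, 0.76]
[0.003, 0.195, -0.002] [2.4, -0.18, 1.3]
[0.003, 0.277, -0.001] [2.76, -0.18, 1.91]
[0.003, 0.356, -0.001] [3.12, -0.19, 2.43]
[0.003, 0.391, -0.001] [3.18, -0.19, 3.06]
[0.003, 0.391, -0.001] [3.29, -0.19, 3.65]
```

View pics/c3.png

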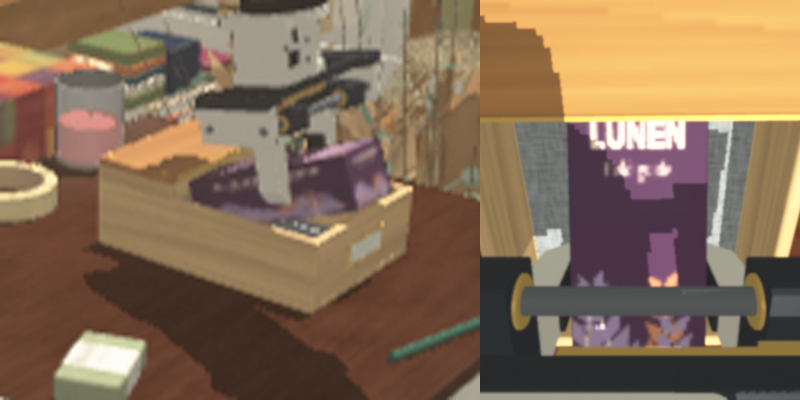

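The front end is under the cover without contact, and the rear still rides above the end wall. I'll carry on along the levelling path.

Request:
{"op": "drive_tool", "data": {"commands": [[[0,0.012,0],[0.5,-0.15,0.05],-1],[[0,0.024,0],[0.9,-0.15,0.16],-1],[[0,0.033,0],[1.3,-0.15,0.22],-1],[[0,0.042,0],[1.7,-0.15,0.28],-1],[[0,0.042,0],[1.7,-0.15,0.28],-1],[[0,0.08,0],[1.87,-0.15,0.52],-1],[[0,0.115,0],[2.05,-0.15,0.76],-1],[[0,0.155,0],[2.22,-0.15,1.03],-1],[[0,0.195,0],[2.4,-0.15,1.3],-1],[[0,0.195,0],[2.4,-0.15,1.3],-1],[[0,0.195,0],[2.4,-0.15,1.3],-1]]}}

```text
clock: 8.43
position: [0.5272, -0.2631, 0.0494]
ee_rot: [3.139, -0.028, 0.018]
force: [0.6, -0.4, -1.9]
width: 0.647
gripper_force: 25.0
```

```bash
python3 - <<'E'
from ins import *
W=[(-18,31,11.2),(-14,25,6.5),(-10,20,2),(-10,14,0),(-10,9,0)]
s=readout.observe();print(s["position"],s["force"],s["ft_torque"],s["joints"])
rows([target(*w) for w in W])
E
```

```text
[ 0.5271919  -0.26313664  0.0494072 ] [ 0.63715651 -0.394889   -1.93601981] [0.04026394 0.04829736 0.01662003] [ 0.53481635  0.58359453 -0.22973481  1.83791869  0.18767139  0.72915884
 -1.38563675]
[0.003, 0.002, -0.002] [0.07, -0.05, -0.03]
[0.003, 0.084, -0.002] [0.31, -0.06, 0.64]
[0.003, 0.162, -0.002] [0.57, -0.06, 1.21]
[0.003, 0.197, -0.002] [0.5, -0.06, 1.85]
[0.003, 0.197, -0.002] [0.49, -0.06, 2.35]
```

Request:
{"op": "drive_tool", "data": {"commands": [[[0,0.042,0],[0.15,-0.05,0.32],-1],[[0,0.084,0],[0.31,-0.05,0.64],-1],[[0,0.123,0],[0.44,-0.05,0.92],-1],[[0,0.162,0],[0.55,-0.05,1.21],-1],[[0,0.197,0],[0.5,-0.05,1.85],-1],[[0,0.197,0],[0.5,-0.05,2.1],-1],[[0,0.197,0],[0.5,-0.05,2.3],-1],[[0,0.197,0],[0.5,-0.05,2.3],-1],[[0,0.197,0],[0.5,-0.05,2.3],-1],[[0,0.197,0],[0.5,-0.05,2.3],-1]]}}

```text
clock: 9.27
position: [0.5342, -0.2624, 0.0268]
ee_rot: [3.12, -0.025, 0.329]
force: [0.0, 0.2, -2.1]
width: 0.654
gripper_force: 25.0
```

```bash
python3 - <<'E'
from ins import *
s=readout.observe();print(s["position"],s["force"],s["ft_torque"])
rows([target(*w) for w in [(-10,9,0),(-10,8,0),(-10,7,0)]])
t=cams.get_image("scene");w=cams.get_image("wrist")
im=np.zeros((400,800,3),np.uint8);im[:,:480]=cv2.resize(t[110:235,310:460],(480,400),interpolation=cv2.INTER_CUBIC);im[:,480:]=w[:,160:480]
cv2.imwrite("pics/c4.png",im)
E
```

```text
[ 0.53418886 -0.26240728  0.02675011] [ 2.11309204e-03  1.70849663e-01 -2.14102349e+00] [-0.05118256  0.31960671 -0.07205071]
[0.003, -0.002, -0.0] [-0.19, 0.03, 0.04]
[0.003, -0.002, -0.0] [-0.21, 0.03, 0.13]
[0.003, -0.002, -0.0] [-0.23, 0.03, 0.23]
```

View pics/c4.png

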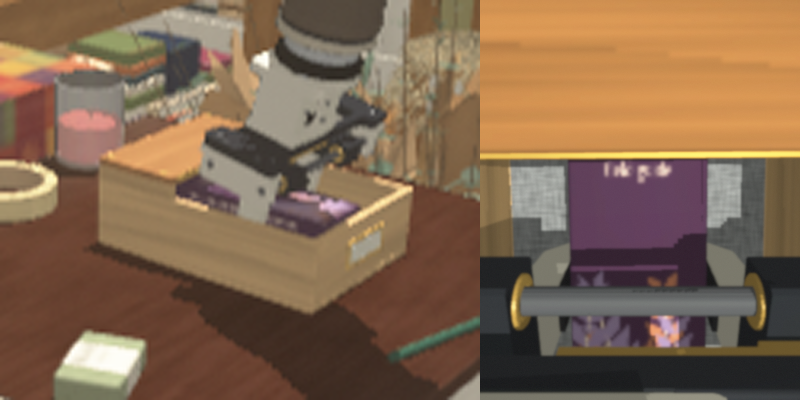

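The box is level inside the case, just above the floor. I'll lower it gently until it touches.

Request:
{"op": "drive_tool", "data": {"commands": [[[0,0,0],[-0.03,0,0.08],-1],[[0,0,0],[-0.04,0,0.16],-1],[[0,0,0],[-0.05,0,0.22],-1],[[0,0,0],[-0.05,0,0.22],-1],[[0,0,0],[-0.05,0,0.22],-1]]}}

```text
clock: 9.78
position: [0.5334, -0.2626, 0.025]
ee_rot: [3.119, -0.026, 0.33]
force: [-4.2, 0.9, 9.7]
width: 0.652
gripper_force: 25.0
```

Request:
{"op": "drive_tool", "data": {"commands": [[[0,0,0],[0,0,0],0.7],[[0,0,0],[0,0,0],0.7],[[0,0,0],[0,0,0],0.7],[[0,0,0],[0,0,0],0.7],[[0,0,0],[0,0,0],0.7],[[0,0,0],[0,0,-1],0.7],[[0,0,0],[0,0,-3],0.7],[[0,0,0],[0,0,-6],0.7],[[0,0,0],[0,0,-9],0.7],[[0,0,0],[0,0,-13],0.7],[[0,0,0],[0,0,-17],0.7],[[0,0,0],[0,0,-17],0.7],[[0,0,0],[0,0,-17],0.7],[[0,0,0],[0,0,-17],0.7]]}}

```text
clock: 10.95
position: [0.4974, -0.2616, 0.1909]
ee_rot: [3.119, -0.026, 0.329]
force: [-0.3, -0.2, -1.1]
width: 0.849
gripper_force: 0.0
```

```bash
python3 - <<'E'
from ins import *
s=readout.observe();print(s["position"],s["force"])
t=cams.get_image("scene");w=cams.get_image("wrist")
im=np.zeros((400,800,3),np.uint8);im[:,:320]=cv2.resize(t[110:260,290:410],(320,400),interpolation=cv2.INTER_CUBIC);im[:,320:]=w[:,80:560]
cv2.imwrite("pics/c5.png",im)
E
```

```text
[ 0.49736561 -0.2616174   0.19088586] [-0.30422223 -0.16435912 -1.05224036]
```

View pics/c5.png

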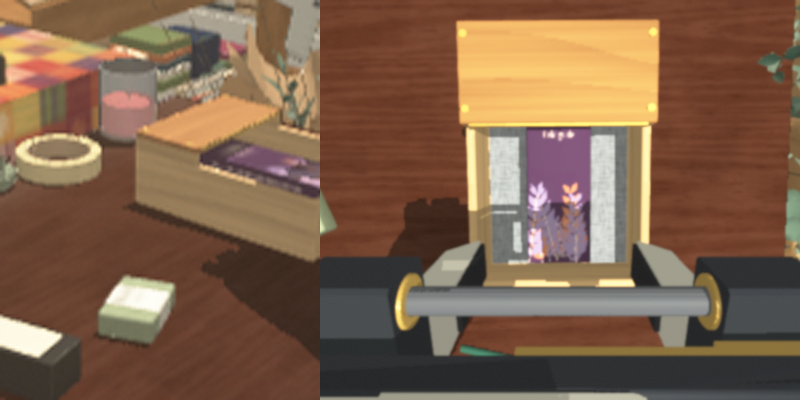

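The box lies lengthwise and flat in the case, let go. Its rear top edge is at wrist pixels (287–350, 262), so I'll check x from that and hand in if it holds.

```bash
python3 - <<'E'
from ins import *
from cell import job
P=ray("wrist",[(287,262),(350,262)],.058).mean(0)
q=Ro.from_euler('z',-CY,degrees=True).apply(P-CP)*1000+[85,0,0];print(q)
if abs(q[0])<25 and abs(q[1])<25: print(job.sign_off())
E
```

```text
[-7.91030391  1.42471056 58.        ]
the job is handed in; nothing more can be done
None
```

The incense box lies flat and lengthwise in the case, about 8 mm off centre, and it's let go and handed in at about 11 s; the match box and soap were left alone, though I don't have the judge's verdict.

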